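# Snap the lid of a food box shut all round

### The job

The lid of the white food box is on but not sealed: press its blue rim sections down, one after the other, until all four have clicked shut and lie flat. Only press: do not lift or tip the box, leave it where it stands, and do not disturb the things around it.

Things in the scene. Friction and masses are not known exactly. Their poses are not given: they have to be found in the camera images.
- food_box: White loose food box with snap-fit lid, 136 x 172 mm over the lid (x, y), 77 mm high when shut, about 0.8 kg. Origin at the centre of its underside, x across it, away from the robot, y along its long side, to the left, z up. The lid's middle is a fixed white panel (80 x 116 mm), 7 mm below the rim; its four corners (28 x 28 mm) are white and fixed; between them lie four blue rim sections, one a side.
- flap_front (a joint): Blue rim section on the near side (towards the robot, -x of the box), hinged 40 mm from the box's centre, 114 mm long, 28 mm wide, 4 mm thick; hinge line 75 mm above the worktop. Rad: 0 = raised (outer edge 10 mm up), 0.38 = shut, flush with the lid's corners. Snaps over at 0.22: below it springs back up, beyond it pulls itself shut and stays. About 7 N at the press point starts it; the force then falls.
- press_front (a point): Point to press on the blue section at front: on its top face, middle of its length, 22 mm out from the hinge line and 6 mm in from the outer edge. About 85 mm above the worktop when raised, 77 mm when shut (62 mm from the box's middle then). Moves with the section.
- flap_back (a joint): Blue rim section on the far side (+x of the box), hinged 40 mm from the box's centre, 114 mm long, 28 mm wide, 4 mm thick; hinge line 75 mm above the worktop. Rad: 0 = raised (outer edge 10 mm up), 0.38 = shut, flush with the lid's corners. Snaps over at 0.22: below it springs back up, beyond it pulls itself shut and stays. About 7 N at the press point starts it; the force then falls.
- press_back (a point): Point to press on the blue section at back: on its top face, middle of its length, 22 mm out from the hinge line and 6 mm in from the outer edge. About 85 mm above the worktop when raised, 77 mm when shut (62 mm from the box's middle then). Moves with the section.
- flap_left (a joint): Blue rim section on the left side (+y of the box), hinged 58 mm from the box's centre, 78 mm long, 28 mm wide, 4 mm thick; hinge line 75 mm above the worktop. Rad: 0 = raised (outer edge 10 mm up), 0.38 = shut, flush with the lid's corners. Snaps over at 0.22: below it springs back up, beyond it pulls itself shut and stays. About 7 N at the press point starts it; the force then falls.
- press_left (a point): Point to press on the blue section at left: on its top face, middle of its length, 22 mm out from the hinge line and 6 mm in from the outer edge. About 85 mm above the worktop when raised, 77 mm when shut (80 mm from the box's middle then). Moves with the section.
- flap_right (a joint): Blue rim section on the right side (-y of the box), hinged 58 mm from the box's centre, 78 mm long, 28 mm wide, 4 mm thick; hinge line 75 mm above the worktop. Rad: 0 = raised (outer edge 10 mm up), 0.38 = shut, flush with the lid's corners. Snaps over at 0.22: below it springs back up, beyond it pulls itself shut and stays. About 7 N at the press point starts it; the force then falls.
- press_right (a point): Point to press on the blue section at right: on its top face, middle of its length, 22 mm out from the hinge line and 6 mm in from the outer edge. About 85 mm above the worktop when raised, 77 mm when shut (80 mm from the box's middle then). Moves with the section.
- spice_jar: Bystander: loose spice jar with a dark cap, 41 mm across, 105 mm high. Origin at the centre of its underside.
- dip_cup: Bystander: loose empty steel dip cup, 67 mm across, 40 mm high. Origin at the centre of its underside.
- fish_tin: Bystander: loose flat oblong tin, 63 x 105 x 26 mm high. Origin at the centre of its underside.

How it is judged:
By the outcome, as a careful person would: the job done as asked, in the order asked, and still so for the second after the job is handed in, with the robot touching nothing.
It also fails if it takes over 42 s, if anything falls off the work surface, if the arm or the gripper's body presses on something with over 40 N, if the wrist force passes 120 N, or if a joint passes its speed limit or range.

### The arm

A 6-joint arm with a two-finger parallel gripper is mounted at the origin on the work surface; the furniture and walls round the work are solid. World frame = base frame: x ahead of the robot, y to its left, z up, the work surface at z = 0. Lengths are in m, angles in rad, forces in N, time in s.
With the tool pointing down it reaches from about 0.275 to 0.875 m from the base axis. Payload 12.5 kg.
Tool frame: the origin (TCP) lies at the very end of the fingers, on their centre line; the grasp point (between the pads) lies 19 mm behind it; x points along the fingers, y is the direction in which the jaws open and shut, and the axes are right-handed (so a half turn about x gives the same grasp; the last joint's range is limited). The gripper opens to 85 mm and grips with 20 to 120 N. Pads are 22 mm wide; open, the fingers measure 114 mm over their backs; the gripper's body (76 mm by 85 mm) begins 54 mm behind the grasp point. The pads swing forward as they close: fully open they stand 13 mm farther back than shut.
Start: joints at [-1.204, 0.351, 1.652, -0, 1.139, -0.085], TCP at [0.24, -0.495, 0.231] pointing down, gripper open.
Joint ranges: [-2.75, 2.75], [-0.79, 2.1], [0.01, 2.65], [-1.57, 4.71], [0.07, 3.14], [-2.87, 2.87]. Speed limits (rad/s): [2.22, 2.22, 2.79, 3.14, 3.14, 3.14].

### API

Orientations are given as a 3x3 rotation matrix whose columns are the frame's x, y, z axes.
In Python, from bench import manip gives the robot as it stands. Calls block until the motion is done:
- manip.move_ptp(position, orientation): joint-space move of the TCP to a pose.
- manip.move_l(position, attitude=None, max_speed=0.15): straight line of the TCP; attitude=None keeps the orientation; max_speed is the mean speed in m/s.
- manip.move_j(angles): joint-space move.
- manip.set_gripper(opening, effort=None): opening from 0.0 (shut) to 1.0 (fully open); effort is the grip in N (None keeps the last); returns when the fingers have stopped.
- manip.dwell(seconds).
- manip.inverse_kinematics(position, orientation): joint angles nearest the present ones, or None.
- manip.grab_frame(name): name is "scene" or "top" or "wrist"; returns (picture, depth): 420x560x3 uint8, red, green, blue; 420x560 float32, m along the optical axis (not along the pixel's ray), 0 where there is no reading.
- manip.get_calibration(name): a dict with "camera_matrix" (3x3 intrinsics, pixels), "R" (3x3) and "t" (3): a world point X has camera coordinates R X + t. Camera axes: x right, y down, z forward; pixel columns grow to the right and rows downward; lengths in m; the calibration is good to about 2 mm. A picture is of the moment at which its call begins: read the wrist's pose just before it. get_calibration takes no time and is no camera call; for the wrist camera it gives the pose at the moment of the call.
A pose or a line that the arm cannot do raises manip.Unreachable and nothing moves.
- manip.sign_off(): hands the job in, once; it reports no verdict.
Trained networks look in the newest picture that a camera, given by its name, has taken for a name from the list of things; names that differ only in an ending like _2 or _b are one class to them, and where a whole thing is asked for, a point or a joint stands for the part that bears it (a point fixed in the world has none). Each returns a list of dicts, best first, with "confidence" (0 to 1); they miss things now and then, are a little off and sometimes report something else, mostly with a low value. They report only what shows in the picture. A call takes as long as a camera call.
- manip.look_for(camera, name): "at" ([x, y, z] in m, in world coordinates, good to about 4 mm: the middle of the surface that is visible of it).
Readings, each from a call of its own:
- manip.current_time(): time.
- manip.current_qpos(): joint angles.
- manip.current_joint_vel(): joint speeds.
- manip.current_joint_torque(): joint torques, N m.
- manip.current_ee_pos(): TCP position.
- manip.current_tcp_rot(): TCP orientation.
- manip.current_force(): force on the tool from outside, world axes, zero at the start.
- manip.current_ft_torque(): the same for the moment, N m.
- manip.current_grip_width(): opening from 0.0 (shut) to 1.0 (fully open).
Only numpy, scipy, OpenCV 4.12 (cv2) and the standard library are available. Lean on these libraries where they do the work, as an engineer would, in place of code of your own. Each camera call takes 0.05 s, during which the arm holds its last target. There are 200 camera calls.

## Working session

There is one attempt and no reset: what is moved stays moved. The work goes in short steps, each a Python script; the robot and the scene stay as the last script left them, time stands still between calls to the robot, and variables do not carry over. Pictures are saved under pics/ and viewed, about 8 in all and at most 12, crops included, and the job is handed in when it is done.

```bash
mkdir -p pics; ls; python3 - <<'E'
from bench import manip as m
import cv2,numpy as np
print(m.current_time())
for c in ["scene","top"]:
    p,d=m.grab_frame(c); cv2.imwrite(f"pics/a_{c}.png",p[:,:,::-1]); np.savez(f"a_{c}",p=p,d=d)
    for n in ["food_box","flap_front","press_front","press_back","press_left","press_right","spice_jar","dip_cup","fish_tin"]:
        r=m.look_for(c,n); print(c,n,[(np.round(x["at"],3).tolist(),round(x["confidence"],2)) for x in r[:4]])
print(m.current_time(), m.current_tcp_rot().round(3).tolist(), m.current_force())
E
```

```text
pics
0.0
scene food_box [([0.493, -0.187, 0.071], 0.76)]
scene flap_front [([0.472, -0.162, 0.082], 0.81)]
scene press_front [([0.472, -0.16, 0.082], 0.89)]
scene press_back [([0.552, -0.216, 0.077], 0.57)]
scene press_left [([0.55, -0.116, 0.076], 0.65)]
scene press_right []
scene spice_jar [([0.473, -0.164, 0.082], 0.7)]
scene dip_cup [([0.533, -0.012, 0.024], 0.62)]
scene fish_tin [([0.407, -0.329, 0.022], 0.62)]
top food_box [([0.525, -0.181, 0.077], 0.76), ([0.474, -0.161, 0.079], 0.68)]
top flap_front [([0.472, -0.161, 0.079], 0.93)]
top press_front [([0.478, -0.163, 0.083], 0.81)]
top press_back [([0.578, -0.198, 0.079], 0.68)]
top press_left [([0.556, -0.116, 0.082], 0.68)]
top press_right [([0.5, -0.251, 0.082], 0.76)]
top spice_jar [([0.371, -0.163, 0.108], 0.76)]
top dip_cup [([0.546, -0.017, 0.008], 0.7)]
top fish_tin [([0.414, -0.319, 0.019], 0.8)]
1.0 [[-0.0, 0.437, -0.9], [0.0, -0.9, -0.437], [-1.0, -0.0, 0.0]] [-0.17486132 -0.90149255  0.43358597]
```

View pics/a_scene.png

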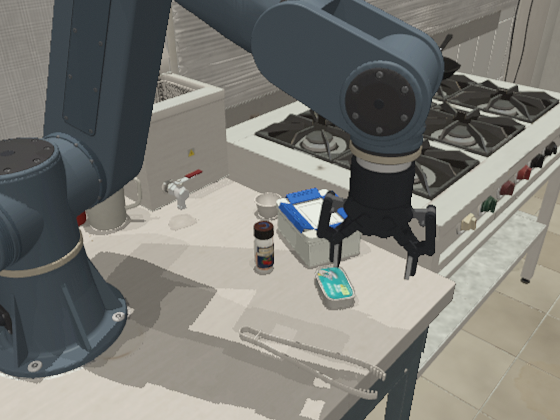

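View pics/a_top.png

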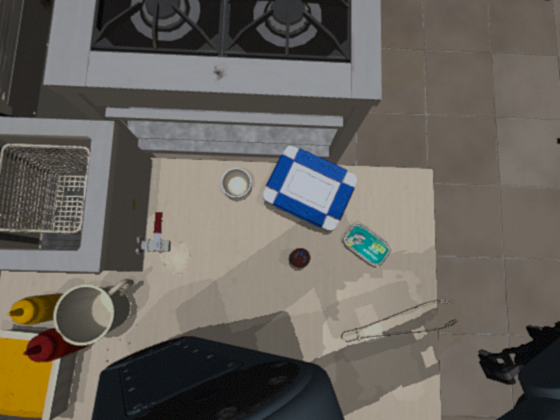

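The scene view shows the box (~315,220) with the jar in front of it and the tin at its right. The top view shows the lid (~311,187) with four blue sections, and the cup (237,183), jar (299,258) and tin (367,243) all clear of it. Next I'll fit the box pose from top depth, then refine it with the wrist camera.

```bash
cat > h.py <<'E'
from bench import manip as m
import cv2,numpy as np
def cloud(d,c):
    K=c["camera_matrix"];R=np.array(c["R"]);t=np.array(c["t"])
    v,u=np.indices(d.shape)
    P=np.stack([(u-K[0][2])/K[0][0]*d,(v-K[1][2])/K[1][1]*d,d],-1)
    return (P-t)@R
def fit(p,d,c,ctr=(0.525,-0.183)):
    W=cloud(d,c); hsv=cv2.cvtColor(p,cv2.COLOR_RGB2HSV)
    near=(d>0)&(np.hypot(W[...,0]-ctr[0],W[...,1]-ctr[1])<.13)&(W[...,2]>.055)&(W[...,2]<.105)
    blue=near&(hsv[...,0]>100)&(hsv[...,0]<130)&(hsv[...,1]>120)
    out={}
    for n,k in (("lid",near),("blue",blue)):
        (cx,cy),(w,h),a=cv2.minAreaRect(W[k][:,:2].astype(np.float32)*1000)
        out[n]=np.round([cx,cy,w,h,a],1).tolist(),int(k.sum())
    return out,W,blue
def Rdown(yaw): # tool x down, tool y (jaws) along yaw+90
    y=np.array([-np.sin(yaw),np.cos(yaw),0]);x=np.array([0,0,-1.]);return np.stack([x,y,np.cross(x,y)],1)
E
python3 - <<'E'
from h import *
a=np.load("a_top.npz"); o,W,b=fit(a["p"],a["d"],m.get_calibration("top")); print(o)
z=W[...,2]
print("stove",[(u,v,W[v,u].round(3).tolist()) for u,v in [(310,75),(230,115),(230,140),(300,60),(290,10),(310,187)]])
print(m.get_calibration("wrist")["R"],m.get_calibration("wrist")["t"],m.current_ee_pos())
c=m.get_calibration("wrist");print("cam pos",-np.array(c["R"]).T@np.array(c["t"]))
for yaw in (-.4,-.4+np.pi,1.17,-.4-np.pi/2): print(yaw,m.inverse_kinematics([.52,-.18,.15],Rdown(yaw)))
E
```

```text
{'lid': ([526.9, -182.2, 176.3, 141.0, 66.5], 5062), 'blue': ([527.4, -181.6, 172.6, 140.6, 66.9], 2428)}
stove [(310, 75, [0.823, -0.184, 0.001]), (230, 115, [0.803, 0.032, -0.232]), (230, 140, [0.826, 0.062, -0.541]), (300, 60, [0.884, -0.161, -0.04]), (290, 10, [0.998, -0.13, -0.001]), (310, 187, [0.528, -0.183, 0.07])]
[[ 4.37038414e-01 -8.99442816e-01 -2.12004580e-04]
 [-8.49936350e-01 -4.13060366e-01  3.27092242e-01]
 [-2.94288338e-01 -1.42771684e-01 -9.44992392e-01]] [-0.5493923  -0.04385291  0.38118461] [ 0.24014103 -0.4947921   0.23129073]
cam pos [ 0.31501154 -0.45783849  0.37444402]
-0.4 [-4.17848759e-01  4.49178598e-01  1.72745483e+00 -4.44089210e-16
  9.64959227e-01 -1.58864509e+00]
2.741592653589793 [-4.17848759e-01  4.49178598e-01  1.72745483e+00 -4.44089210e-16
  9.64959227e-01  1.55294757e+00]
1.17 None
-1.9707963267948965 [-4.17848759e-01  4.49178598e-01  1.72745483e+00 -4.44089210e-16
  9.64959227e-01 -1.78487592e-02]
```

```bash
python3 - <<'E'
from h import *
yaw=np.deg2rad(-23.5)-np.pi/2
m.move_ptp([.527,-.182,.30],Rdown(yaw)); m.set_gripper(0.0)
p,d=m.grab_frame("wrist"); c=m.get_calibration("wrist")
cv2.imwrite("pics/w1.png",p[:,:,::-1]); np.savez("w1",p=p,d=d)
o,W,b=fit(p,d,c,(.527,-.182)); print(o)
cs=cv2.findContours(b.astype(np.uint8),cv2.RETR_EXTERNAL,cv2.CHAIN_APPROX_SIMPLE)[0]
for k in cs:
    if cv2.contourArea(k)<200: continue
    M=np.zeros(b.shape,np.uint8);cv2.drawContours(M,[k],-1,1,-1);q=W[(M>0)&b];print(q.mean(0).round(4),np.percentile(q[:,2],[5,95]).round(4),len(q))
for n in ["press_front","press_back","press_left","press_right","food_box"]:
    print(n,[(np.round(x["at"],4).tolist(),round(x["confidence"],2)) for x in m.look_for("wrist",n)[:3]])
print(m.current_time(),m.current_ee_pos(),m.current_grip_width(),m.current_force(),m.current_qpos().round(3))
E
```

```text
{'lid': ([526.7, -180.5, 173.4, 141.2, 66.5], 22837), 'blue': ([527.6, -179.7, 169.3, 136.0, 66.5], 10773)}
[ 0.5301 -0.1747  0.0829] [0.0778 0.0875] 10773
press_front [([0.4779, -0.1547, 0.0817], 0.63)]
press_back [([0.5748, -0.2007, 0.0806], 0.68)]
press_left [([0.5574, -0.114, 0.0811], 0.95)]
press_right [([0.4967, -0.245, 0.0803], 0.61)]
food_box [([0.5278, -0.1783, 0.0792], 0.8), ([0.4978, -0.2451, 0.0821], 0.27)]
3.65 [ 0.52699508 -0.18199744  0.30000433] 0.0002894932384380856 [-0.53249052  0.3370595  -0.44406543] [-0.416  0.303  1.544 -0.     1.294 -0.006]
```

View pics/w1.png

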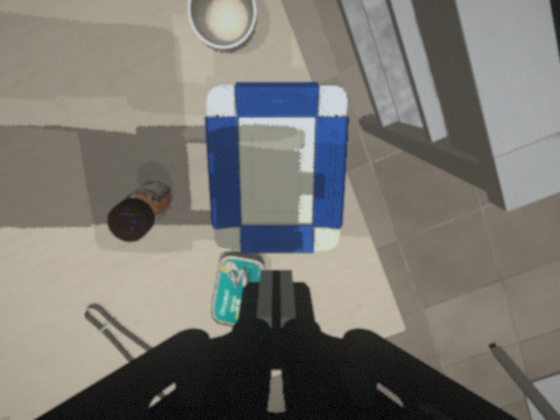

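The wrist view shows the lid at (277,168) with all four sections raised and nothing above it. The fits agree on centre (0.527, -0.181) and yaw -23.5°, with blue heights of 78–87 mm as expected. I'll press the front section first, watching the force.

```bash
cat >> h.py <<'E'
YB=np.deg2rad(-23.5);C=np.array([.527,-.181]);RT=Rdown(YB-np.pi/2)
RB=np.array([[np.cos(YB),-np.sin(YB)],[np.sin(YB),np.cos(YB)]])
OFF=dict(front=(-.061,0),back=(.061,0),left=(0,.079),right=(0,-.079))
def press(n):
    x,y=C+RB@np.array(OFF[n])
    m.move_l([x,y,.115],RT,max_speed=.2); m.move_l([x,y,.090],max_speed=.08); f0=m.current_force(); log=[]
    for z in np.arange(.087,.0769,-.001):
        m.move_l([x,y,z],max_speed=.02); f=m.current_force()-f0; log.append((round(z*1000,1),*f.round(1).tolist()))
        if f[2]>20: break
    m.move_l([x,y,.110],max_speed=.1)
    print(n,log,m.current_time())
E
python3 - <<'E'
from h import *
press("front")
p,d=m.grab_frame("scene");cv2.imwrite("pics/f1.png",cv2.resize(p[150:290,220:400,::-1],None,fx=4,fy=4))
E
```

```text
front [(np.float64(87.0), 0.0, -0.8, 0.3), (np.float64(86.0), -1.6, -0.2, 4.1), (np.float64(85.0), -3.2, 1.0, 3.3), (np.float64(84.0), -3.4, -0.1, 1.5), (np.float64(83.0), -1.7, 0.5, 1.3), (np.float64(82.0), -1.2, -0.1, -0.7), (np.float64(81.0), -0.9, -0.4, -1.0), (np.float64(80.0), -1.2, 0.4, -0.7), (np.float64(79.0), -1.0, -1.0, -0.9), (np.float64(78.0), -1.4, -0.0, -1.5), (np.float64(77.0), -1.6, 0.3, 1.1)] 8.5167
```

View pics/f1.png

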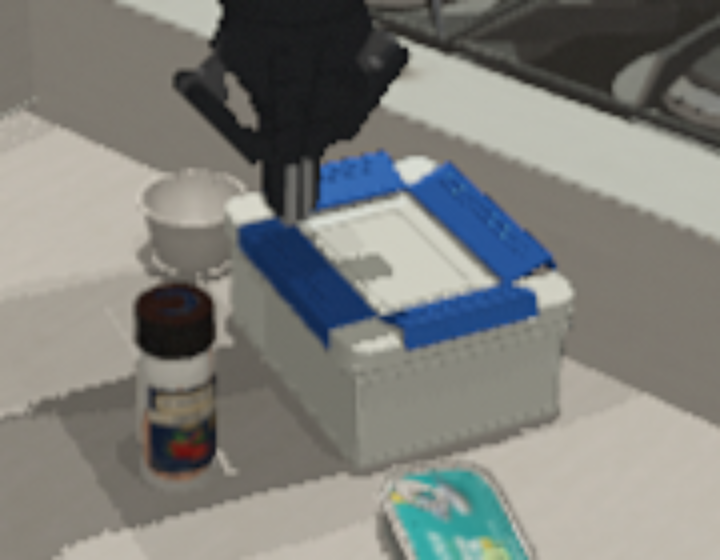

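In the crop the near section (285,280) now lies flush with the corners; the other three are still raised. The force peaked at about 5 N and then fell, as a snap should. I'll carry on with the others.

```bash
python3 - <<'E'
from h import *
for n in ("left","back","right"): press(n)
m.move_l([.527,-.182,.22],RT,max_speed=.2)
p,d=m.grab_frame("scene");cv2.imwrite("pics/s2.png",cv2.resize(p[150:290,220:400,::-1],None,fx=4,fy=4))
m.move_l([.527,-.182,.30],RT,max_speed=.2)
p,d=m.grab_frame("wrist");c=m.get_calibration("wrist");cv2.imwrite("pics/w2.png",p[:,:,::-1])
o,W,b=fit(p,d,c,(.527,-.182)); print(o)
q=(W[b][:,:2]-C)@RB; z=W[b][:,2]
for n,k in dict(front=q[:,0]<-.055,back=q[:,0]>.055,left=q[:,1]>.073,right=q[:,1]<-.073).items():
    print(n,k.sum(),np.percentile(z[k],[5,50,95]).round(4))
for n in ["spice_jar","dip_cup","fish_tin"]: print(n,[np.round(x["at"],3).tolist() for x in m.look_for("wrist",n)[:1]])
print(m.current_time())
E
```

```text
left [(np.float64(87.0), 0.2, -0.2, -0.4), (np.float64(86.0), 0.2, 1.7, 3.5), (np.float64(85.0), 2.0, 2.6, 4.8), (np.float64(84.0), 2.1, 2.2, 3.0), (np.float64(83.0), 0.6, 1.1, 0.8), (np.float64(82.0), 0.4, -0.1, -0.1), (np.float64(81.0), 0.1, -0.1, -1.0), (np.float64(80.0), -0.3, -0.4, -0.9), (np.float64(79.0), -0.6, 0.7, -1.8), (np.float64(78.0), -0.1, 0.6, -0.6), (np.float64(77.0), 0.5, 0.9, 0.6)] 12.9583
back [(np.float64(87.0), 0.8, -0.3, 0.9), (np.float64(86.0), 1.5, 0.1, 5.8), (np.float64(85.0), 3.3, -1.7, 6.0), (np.float64(84.0), 1.3, 0.2, 4.0), (np.float64(83.0), 0.2, 0.1, 1.7), (np.float64(82.0), 0.5, -0.0, 0.3), (np.float64(81.0), -0.7, -0.5, 0.5), (np.float64(80.0), -1.0, -0.2, 1.0), (np.float64(79.0), -0.1, -0.6, 0.3), (np.float64(78.0), -0.7, -0.3, 0.6), (np.float64(77.0), -1.0, 0.6, 1.6)] 17.35
right [(np.float64(87.0), 1.6, 0.1, 0.6), (np.float64(86.0), -0.4, -1.6, 5.2), (np.float64(85.0), -1.0, -3.3, 4.0), (np.float64(84.0), 0.6, -0.8, 2.3), (np.float64(83.0), 1.0, 0.4, 0.7), (np.float64(82.0), -0.1, 0.7, 0.4), (np.float64(81.0), 0.9, 0.2, 0.2), (np.float64(80.0), 0.1, 0.2, -0.5), (np.float64(79.0), 0.6, 1.1, 0.8), (np.float64(78.0), 0.6, 0.4, -0.3), (np.float64(77.0), 1.3, 1.0, 0.7)] 21.75
{'lid': ([525.6, -181.8, 172.4, 136.2, 66.6], 22113), 'blue': ([526.5, -181.2, 169.1, 134.0, 66.3], 10147)}
front 1284 [0.0761 0.0775 0.0792]
back 1198 [0.0757 0.0772 0.0787]
left 1047 [0.0758 0.0772 0.0787]
right 684 [0.0762 0.0775 0.0789]
spice_jar [[0.39, -0.16, 0.099]]
dip_cup [[0.532, -0.019, 0.0]]
fish_tin [[0.411, -0.304, 0.025]]
23.375
```

View pics/s2.png

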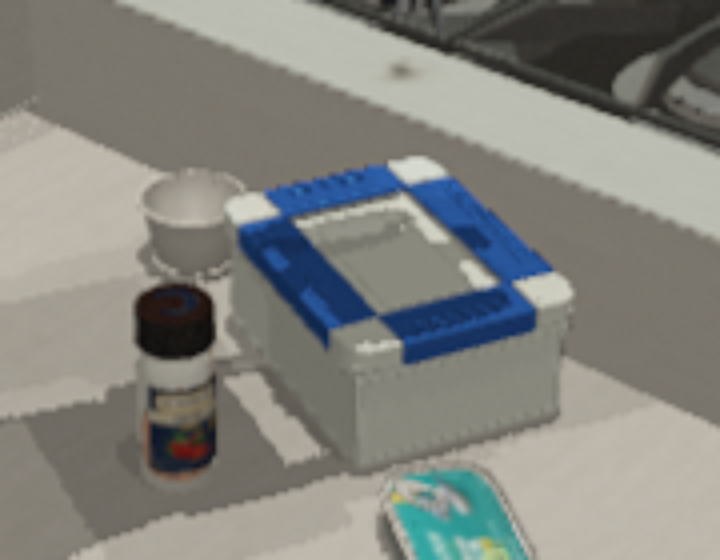

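View pics/w2.png

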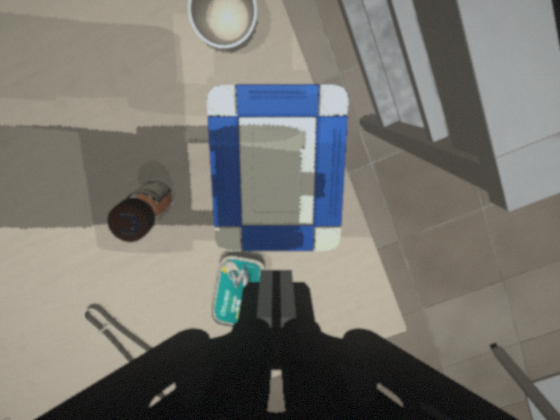

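All four sections lie flush at about 77 mm in both views. The box, jar, cup and tin sit at the same pixels as before, and the arm is clear. Handing in.

```bash
python3 -c "
from bench import manip as m
m.sign_off(); print(m.current_time())"
```

```text
the job is handed in; nothing more can be done
the job is handed in; nothing more can be done
```

All four blue rim sections of the food box are shut and flat, and I handed the job in just after 23.4 s, inside the 42 s limit. I pressed them front, left, back, then right with the closed fingertips.

- **Snap:** each section's force peaked at about 4–6 N, a little under the 7 N given, then fell to almost nothing, as a snap should.
- **Flatness:** wrist depth afterwards put all four outer edges at 77.2–77.5 mm (median), against 77 mm when shut. They lie flush with the corners in both the scene and wrist pictures.
- **Box and surroundings:** the fitted box position changed by about 1 mm, which is within measuring error. The box, jar, cup and tin showed no visible shift in the pictures. The trained networks' positions for the jar, cup and tin differ by up to about 2 cm between the top and wrist cameras. I put that down to each camera seeing a different side of them, not to movement.
- **Checks failed:** none. The robot was about 0.22 m above the lid, touching nothing, when I handed in.

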